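Put the drive in the keepsake box and hold the lid ready

ROBOT

A 7-joint arm with a two-finger parallel gripper is mounted at the origin on the work surface. World frame = base frame: x ahead of the robot, y to its left, z up, the work surface at z = 0. Lengths are in m, angles in rad, forces in N, time in s.
With the tool pointing down it reaches from about 0.4 to 0.85 m from the base axis. Payload 10.4 kg.
Tool frame: the origin (TCP) lies at the very end of the fingers, on their centre line; the grasp point (between the pads) lies 19 mm behind it; z points along the fingers, y is the line along which they close (so a half turn about z gives the same grasp; the last joint's range is limited). The gripper opens to 87 mm and grips with 3 to 60 N. Pads are 19 mm wide; open, the fingers measure 117 mm over their backs; the gripper's body (75 mm by 190 mm) begins 51 mm behind the grasp point.
Start: joints at [-1.215, 0.332, -0.065, 1.46, 0.022, 1.35, -0.088], TCP at [0.231, 0.581, 0.223] pointing down, gripper open.
Joint ranges: [-2.6, 2.6], [-0.5, 2.12], [-1.47, 1.34], [0.16, 2.42], [-1.27, 4.41], [0.06, 2.06], [-2.6, 2.6]. Speed limits (rad/s): [2.22, 2.22, 2.79, 2.79, 3.14, 3.14, 3.14].

INTERFACE

Orientations are given as a unit quaternion [x, y, z, w].
In Python, from workcell import sensors, cams, ticket gives the robot as it stands.
- The arm moves only by the shell command python3 -m inch 'ROWS' [FORCE]. ROWS is JSON, a list of rows, each a list of 3 entries, a list of its own where there are three numbers: the finger opening in m, from 0 to 0.087, then the shift along the tool's x, y, z in m, then the turn, a rotation vector about the tool's x, y, z in rad. A call has exactly 10 rows; each row shifts and turns the commanded pose from where the row before left it, along the tool's axes as they then stand; what a row does not reach is not made up. A row lasts 1/12 s, in which the tool goes at most 41.7 mm and 7.16 degrees, less where a joint would pass 70% of its speed; a pose out of reach is approached as far as the arm can. A call is refused whole if a number of a shift passes 0.0417 or a number of a turn 0.125, either way. A call with a gripper value outside its range is refused whole. The fingers move at their own pace and stop on an object; FORCE is the grip in N (left out, the last holds). Time passes only in rows, so rows that do not move let the fingers close, or fill a call up. It gives the time, the measured TCP pose, the force, the opening and the grip force at its end, in the units of the state.
- sensors.state(): the state, without advancing time (a new reading comes with each control period).
- cams.read_camera(name): name is "scene" or "top" or "wrist"; returns the picture (480x640x3 uint8, red, green, blue); there is no depth.
- cams.camera_params(name): a dict with "fx", "fy", "cx", "cy" (pixels), "k1" (the pictures are not rectified: a ray, as slopes to the right and down, at radius r is drawn at 1 + k1 r^2 times it, then the intrinsics apply), "R" (3x3) and "t" (3): a world point X has camera coordinates R X + t; the wrist camera has in their place "hand_eye" (4x4, takes a point from camera to tool coordinates, whose origin is the TCP and whose axes are the flange's). Camera axes: x right, y down, z forward; pixel columns grow to the right and rows downward; lengths in m; the calibration is good to about 2 mm. A picture is of the moment at which its call begins: read the wrist's pose just before it. camera_params takes no time and is no camera call.
- ticket.hand_in(): hands the job in; it is judged then, once.
The state is a dict: "time": time; "q": joint angles; "dq": joint speeds; "joint_torque": joint torques, N m; "eef_pos": TCP position; "eef_rot": TCP orientation; "contact_force": force on the tool from outside, world axes, zero at the start; "ft_torque": the same for the moment, N m; "finger_gap": opening from 0.0 (shut) to 1.0 (fully open); "finger_force": force on a finger pad.
Only numpy, scipy, OpenCV 4.12 (cv2) and the standard library are available. Lean on these libraries where they do the work, as an engineer would, in place of code of your own. Each camera call takes 0.05 s, during which the arm holds its last target. There are 200 camera calls.

TASK

Lay the portable drive gently and flat on the floor of the oblong wooden box and let go of it. Then take the box's lid by its handle, carry it over the row of books, and hold it level about a centimetre above the box's rim, squarely lined up with the box and not touching it, so that I can look in once more before it is closed: finish holding it there, motionless. Leave the books, the box and everything else where they stand.

Things in the scene. Friction and masses are not known exactly. Their poses are not given: they have to be found in the camera images.
- box: open oblong box of pale wood, 160 (x) x 130 (y) x 34 mm high, walls 6 mm, floor 5 mm (inside 148 x 118 mm, 29 mm deep), 0.4 kg, loose on the table, on the other side of the books from its lid. Origin: centre of its underside; x along its long side, z up. The smaller square tray is not it
- box_rim (a point): centre of the open mouth of the box, level with the top of its walls, 34 mm above the table; axes as the box
- lid_handle (a point): grip point in the solid upright bar handle on the lid's centre: bar 70 mm long (x), 14 mm thick (y), 36 mm tall. The point is on the lid's vertical centre line, 36 mm above the underside of the lid's plug (so 36 mm above the table at the start), 24 mm above the plate's top, 12 mm below the handle's top. x along lid and handle, z up
- drive_center (a point): centre of the portable drive: a flat aluminium block with a black band round its edge, 90 (x) x 46 (y) x 18 mm high, lying flat on the table near the robot, to one side; x along its length, z up. About 0.12 kg; the round tin on the other side is not part of the job
- drive: the same portable drive, origin at the centre of its underside
- box_lid: the lid of the oblong box: pale wood plate 160 (x) x 130 (y) x 7 mm with a 140 x 110 x 5 mm plug beneath that fits the box's mouth with 4 mm play all round; about 0.15 kg; lies loose on the table, plug down, plate top 12 mm up, handle top 48 mm up. Origin: centre of the plug's underside; x along the long side, z up
- books: row of pocket books between two steel bookends, loose, 250 mm long (x), 105 mm deep (y), at most 148 mm high, standing between the box and the lid. Origin: centre of its underside; x along the row, roughly away from the robot
- tin: bystander: low round steel tin, 60 mm across, 30 mm high, origin at its underside
- mug: bystander: white mug, 80 mm across, 90 mm high, origin at its underside
- clock: bystander: small black alarm clock, 45 x 90 x 70 mm high, origin at its underside
- tray: bystander: small square wooden tray, 90 x 90 x 28 mm high, origin at its underside
Not all that is in view belongs to the job. Leave any blue or green look-alike of the drive alone.

How it is judged:
On the way, in this order (a step that is already met when the one before it is completed fails the run):
1. the drive lies flat on the floor of the oblong box, let go (x of drive_center in the frame of box between -0.075 and 0.075 m and y of drive_center in the frame of box between -0.06 and 0.06 m and z of drive_center in the frame of box below 0.021 m and angle between drive_center's own z axis and vertical below 0.15 rad and contact force between the fingers and drive below 0.1 N and linear speed of drive below 0.03 m/s), for 0.2 s.
2. the gripped lid passes over the row of books (x of lid_handle in the frame of books between -0.16 and 0.16 m and y of lid_handle in the frame of books between -0.045 and 0.045 m and height (world z) of box_lid above 0.135 m and contact force between the fingers and box_lid above 0.5 N), for 0.02 s.
At the end, for the whole second after the job is handed in: Drive flat (0.15 rad) on the box floor, released, at rest. Lid held still in the fingers, its plug 3 to 25 mm above the rim, centred within 10 mm, long sides parallel within 0.12 rad, level within 0.10 rad, touching neither box nor drive; box level within 0.05 rad (all of step 1 and horizontal distance between lid_handle and box_rim below 0.01 m and angle between the x axis of lid_handle and the x axis of box, either way round below 0.12 rad and angle between lid_handle's own z axis and vertical below 0.1 rad and z of box_lid in the frame of box_rim between 0.003 and 0.025 m and contact force between box_lid and box below 0.05 N and contact force between box_lid and drive below 0.05 N and contact force between the fingers and box_lid above 0.5 N and linear speed of box_lid below 0.02 m/s and angle between box's own z axis and vertical below 0.05 rad); the arm keeps its last pose, push and grip.
It fails at once if the row of books is moved by more than 20 mm (distance of books from where it was at the start of the episode above 0.02 m).
It fails at once if the box is moved by more than 40 mm (distance of box from where it was at the start of the episode above 0.04 m).
It fails at once if the tin, mug, clock or small tray is moved by more than 30 mm (distance of any of tin, mug, clock, tray from where it was at the start of the episode above 0.03 m).
It fails at once if the drive is dropped or thrown (falls free faster than 0.75 m/s, some 30 mm) (linear speed of drive above 0.75 m/s and contact force between the fingers and drive below 0.1 N).
It also fails if it takes over 72 s, if anything falls off the work surface, if the arm or the gripper's body presses on something with over 40 N, if the wrist force passes 120 N, or if a joint passes its speed limit or range.

## Working session

There is one attempt and no reset: what is moved stays moved. The work goes in short steps, Python scripts to look and compute and a shell command to move; the robot and the scene stay as the last step left them, time stands still between calls to the robot, and variables do not carry over. Pictures are saved under pics/ and viewed, at most 10 in all, crops included, and the job is handed in when it is done.

```bash
mkdir -p pics
cat > h.py <<'E'
import numpy as np, cv2
from workcell import sensors, cams, ticket
from scipy.spatial.transform import Rotation as Ro
def grab(n,f=None):
    s=sensors.state(); im=cams.read_camera(n)
    if f: cv2.imwrite('pics/'+f,im[...,::-1])
    return s,im
def ray(n,uv,s=None):
    p=cams.camera_params(n); uv=np.atleast_2d(np.array(uv,float))
    K=np.array([[p['fx'],0,p['cx']],[0,p['fy'],p['cy']],[0,0,1.]])
    d=cv2.undistortPoints(uv[:,None],K,np.array([p['k1'],0,0,0.]))[:,0]
    d=np.c_[d,np.ones(len(d))]
    if 'R' in p:
        R=np.array(p['R']);t=np.array(p['t']); return -R.T@t, d@R
    H=np.array(p['hand_eye']);T=Ro.from_quat(s['eef_rot']).as_matrix()
    return T@H[:3,3]+s['eef_pos'], d@(T@H[:3,:3]).T
def plane(n,uv,z,s=None):
    o,d=ray(n,uv,s); return o+d*((z-o[2])/d[:,2])[:,None]
E
python3 - <<'E'
from h import *
for n in('top','scene'): grab(n,n+'1.png')
p=cams.camera_params('top');print(p)
s=sensors.state();print(s['eef_pos'],s['eef_rot'],s['finger_gap'],s['time']);print(Ro.from_quat(s['eef_rot']).as_matrix().round(3));print(cams.camera_params('wrist'))
E
```

```text
{'fx': 528.1617941658714, 'fy': 528.1617941658714, 'cx': 320.5584260755158, 'cy': 245.9751736078306, 'k1': -0.08450736767127205, 'R': array([[-0.02899009, -0.99953265, -0.00969781],
       [-0.98175219,  0.03029587, -0.18773596],
       [ 0.18794203,  0.00407836, -0.98217166]]), 't': array([0.01826898, 0.5601921 , 1.18694893])}
[0.23100592 0.58035894 0.22181137] [ 1.88277140e-01  9.82115723e-01 -6.43188635e-04 -1.06809084e-04] 1.000667145608569 0.1
[[-0.929  0.37  -0.   ]
 [ 0.37   0.929 -0.001]
 [-0.    -0.001 -1.   ]]
{'fx': 369.76859425227644, 'fy': 369.76859425227644, 'cx': 318.41451261814285, 'cy': 233.08517636782722, 'k1': -0.03703855714855344, 'hand_eye': array([[ 1.04312761e-03, -9.53498821e-01, -3.01394939e-01,
         8.37105567e-02],
       [ 9.99999421e-01,  9.14986730e-04,  5.66327479e-04,
         6.82982418e-04],
       [-2.64220214e-04, -3.01395355e-01,  9.53499224e-01,
        -1.62142322e-01],
       [ 0.00000000e+00,  0.00000000e+00,  0.00000000e+00,
         1.00000000e+00]])}
```

View pics/top1.png

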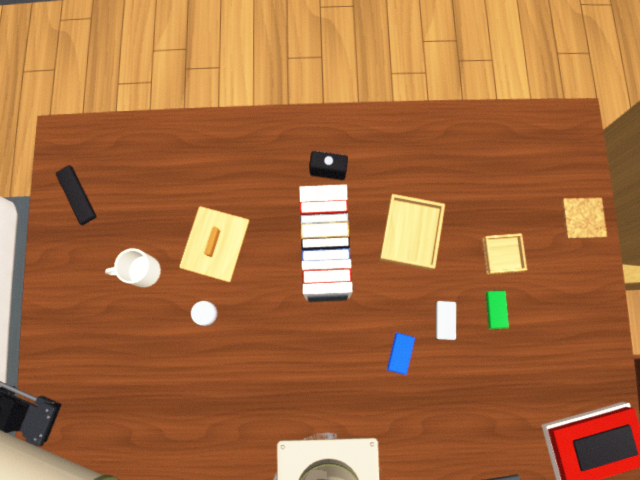

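View pics/scene1.png

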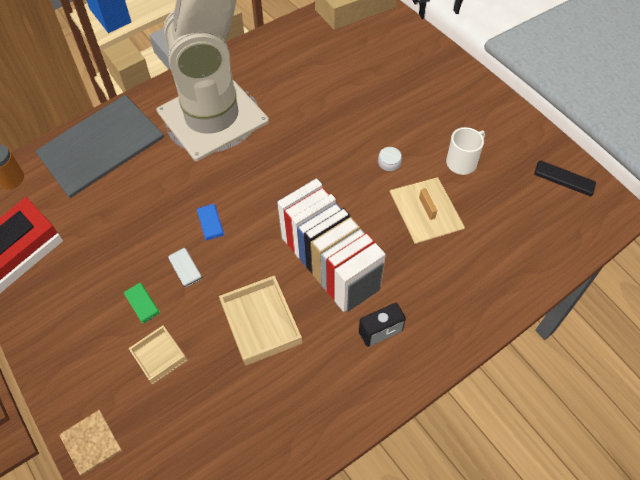

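Top view: box (413,231), lid (214,244) with its handle (212,242), books (326,243), clock (328,165), mug (138,268), tin (204,313), small tray (505,254).
Could be taken for the drive: silver block (446,320), blue (401,353), green (498,310), black remote (76,195). Silver fits the description; for the box, the oblong one at (413,231) and not the small tray at (505,254). One close crop to check, and measuring.

Run:
```python
from h import *
_,im=grab('top'); sc=cv2.imread('pics/scene1.png')
a=cv2.resize(im[285:390,370:530,::-1],None,fx=4,fy=4,interpolation=cv2.INTER_CUBIC)[:420,:400]
b=cv2.resize(sc[190:330,110:240],None,fx=3,fy=3,interpolation=cv2.INTER_CUBIC)
cv2.imwrite('pics/crop1.png',np.hstack([a,b]))
hsv=cv2.cvtColor(im,cv2.COLOR_RGB2HSV)
def obj(name,roi,lo,hi,z):
    m=np.zeros(im.shape[:2],np.uint8);x0,y0,x1,y1=roi
    m[y0:y1,x0:x1]=cv2.inRange(hsv,lo,hi)[y0:y1,x0:x1]
    c=max(cv2.findContours(m,0,2)[0],key=cv2.contourArea)
    w=plane('top',c[:,0].astype(float),z)[:,:2]
    r=cv2.minAreaRect((w*1000).astype(np.float32)); B=cv2.boxPoints(r)
    e=[B[1]-B[0],B[2]-B[1]];l=max(e,key=np.linalg.norm)
    print(name,'c',np.round(r[0],1),'size',np.round(r[1],1),'long axis deg',round(np.degrees(np.arctan2(l[1],l[0]))%180,1),'area',cv2.contourArea(c))
    
obj('drive',(425,290,470,350),(0,0,130),(179,70,255),.018)
obj('box',(370,180,455,280),(10,40,140),(35,255,255),.034)
obj('lid',(170,195,260,290),(10,40,140),(35,255,255),.012)
obj('handle',(195,220,228,262),(5,150,80),(17,255,225),.048)
obj('books',(290,175,360,310),(0,0,150),(179,60,255),.14)
print(hsv[242,212],hsv[230,410],hsv[270,225],hsv[320,446],hsv[340,300])
```

```text
drive c [ 381.3 -288.4] size [45.4 92.2] long axis deg 176.3 area 715.0
box c [ 600.1 -221.5] size [206.6 247.4] long axis deg 177.3 area 7803.0
lid c [588.8 263.1] size [223.6 239.9] long axis deg 179.6 area 7677.0
handle c [576.3 254.1] size [13.2 65. ] long axis deg 155.8 area 53.5
books c [652.3  -7.7] size [102.7  59.8] long axis deg 88.8 area 1092.5
[ 18 177 242] [ 26  97 253] [ 27  85 254] [ 75   2 251] [ 11 185 142]
```

View pics/crop1.png

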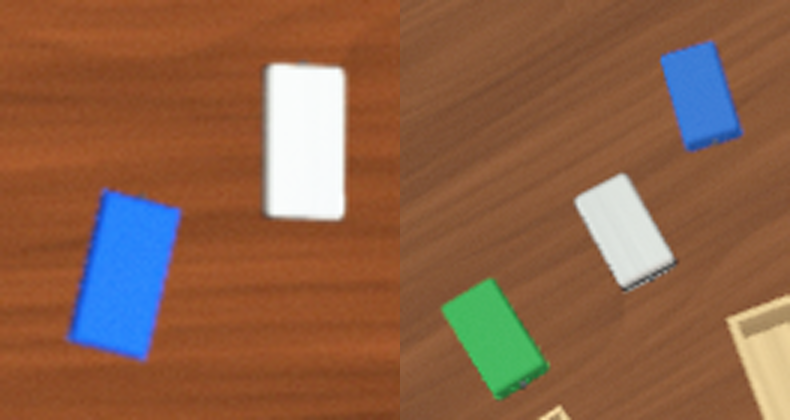

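The crop shows the silver block with the black band at (446,320) in the top view, between the blue and green look-alikes; that is the drive. Now a tighter measurement of box and lid, then the first move, towards the drive.

```bash
python3 - <<'E'
from h import *
_,im=grab('top'); hsv=cv2.cvtColor(im,cv2.COLOR_RGB2HSV)
def obj(name,roi,lo,hi,z):
    m=np.zeros(im.shape[:2],np.uint8);x0,y0,x1,y1=roi
    m[y0:y1,x0:x1]=cv2.inRange(hsv,lo,hi)[y0:y1,x0:x1]
    c=max(cv2.findContours(m,0,2)[0],key=cv2.contourArea)
    w=plane('top',c[:,0].astype(float),z)[:,:2]
    r=cv2.minAreaRect((w*1000).astype(np.float32)); B=cv2.boxPoints(r)
    e=[B[1]-B[0],B[2]-B[1]];l=max(e,key=np.linalg.norm)
    print(name,'c',np.round(r[0],1),'size',np.round(r[1],1),'long axis deg',round((np.degrees(np.arctan2(l[1],l[0]))+90)%180-90,1),B.round(0).tolist())
obj('box',(365,180,460,280),(18,40,120),(35,200,255),.034)
obj('lid',(170,195,260,290),(18,40,140),(35,170,255),.012)
obj('handle',(195,220,228,262),(5,150,150),(20,255,255),.048)
E
python3 -m inch '[[0.087,[0,0,-0.02],[0,0,-0.105]],[0.087,[0,0,-0.02],[0,0,-0.105]],[0.087,[0,0,-0.02],[0,0,-0.105]],[0.087,[-0.0203,-0.0304,0],[0,0,0]],[0.087,[-0.0203,-0.0304,0],[0,0,0]],[0.087,[-0.0203,-0.0304,0],[0,0,0]],[0.087,[-0.0203,-0.0304,0],[0,0,0]],[0.087,[-0.0203,-0.0304,0],[0,0,0]],[0.087,[-0.0203,-0.0304,0],[0,0,0]],[0.087,[-0.0203,-0.0304,0],[0,0,0]]]' 20
```

```text
box c [ 594.4 -220.2] size [132.6 164.8] long axis deg -12.6 [[500.0, -267.0], [660.0, -303.0], [689.0, -173.0], [528.0, -138.0]]
lid c [583.6 262.1] size [131.1 161. ] long axis deg -17.2 [[487.0, 223.0], [641.0, 176.0], [680.0, 301.0], [526.0, 349.0]]
handle c [580.7 258.8] size [20.7 70. ] long axis deg -17.8 [[544.0, 260.0], [611.0, 238.0], [617.0, 258.0], [551.0, 279.0]]
time: 1.03
eef_pos: [0.3599, 0.3575, 0.2826]
eef_rot: [0.032, 0.999, 0.0, -0.0]
contact_force: [1.1, 0.4, 0.1]
finger_gap: 0.999
finger_force: 0.0
```

```bash
python3 -m inch '[[0.087,[-0.0203,-0.0304,0],[0,0,0]],[0.087,[-0.0203,-0.0304,0],[0,0,0]],[0.087,[-0.0203,-0.0304,0],[0,0,0]],[0.087,[-0.0203,-0.0304,0],[0,0,0]],[0.087,[-0.0203,-0.0304,0],[0,0,0]],[0.087,[0.0026,-0.0328,0],[0,0,0]],[0.087,[0.0026,-0.0328,0],[0,0,0]],[0.087,[0.0026,-0.0328,0],[0,0,0]],[0.087,[0.0026,-0.0328,0],[0,0,0]],[0.087,[0.0026,-0.0328,0],[0,0,0]]]' 
python3 -m inch '[[0.087,[0.0026,-0.0328,0],[0,0,0]],[0.087,[0.0026,-0.0328,0],[0,0,0]],[0.087,[0.0026,-0.0328,0],[0,0,0]],[0.087,[0.0026,-0.0328,0],[0,0,0]],[0.087,[0.0026,-0.0328,0],[0,0,0]],[0.087,[0.0026,-0.0328,0],[0,0,0]],[0.087,[0.0026,-0.0328,0],[0,0,0]],[0.087,[0.0026,-0.0328,0],[0,0,0]],[0.087,[0.0026,-0.0328,0],[0,0,0]],[0.087,[0.0026,-0.0328,0],[0,0,0]]]'
python3 -m inch '[[0.087,[0,0,0.02],[0,0,0]],[0.087,[0,0,0.02],[0,0,0]],[0.087,[0,0,0.02],[0,0,0]],[0.087,[0,0,0.02],[0,0,0]],[0.087,[0,0,0],[0,0,0]],[0.087,[0,0,0],[0,0,0]],[0.087,[0,0,0],[0,0,0]],[0.087,[0,0,0],[0,0,0]],[0.087,[0,0,0],[0,0,0]],[0.087,[0,0,0],[0,0,0]]]'
cat >> h.py <<'E'
def wobj(s,im,lo,hi,z,near,rad):
    "contour rect (mm, world) in the wrist view on plane z, of the largest blob near a world xy"
    hsv=cv2.cvtColor(im,cv2.COLOR_RGB2HSV); m=cv2.inRange(hsv,lo,hi)
    for c in sorted(cv2.findContours(m,0,2)[0],key=cv2.contourArea)[::-1]:
        w=plane('wrist',c[:,0].astype(float),z,s)[:,:2]
        r=cv2.minAreaRect((w*1000).astype(np.float32))
        if np.hypot(*(np.array(r[0])/1000-near))<rad:
            B=cv2.boxPoints(r);l=max([B[1]-B[0],B[2]-B[1]],key=np.linalg.norm)
            a=(np.degrees(np.arctan2(l[1],l[0]))+90)%180-90
            print('c',np.round(r[0],1),'size',np.round(r[1],1),'ang',round(a,1)); return np.array(r[0])/1000,a,c
def toolshift(s,dxyz):
    "world shift -> tool axes"
    return (Ro.from_quat(s['eef_rot']).inv().apply(dxyz)).round(4)
def yaw(s):
    y=Ro.from_quat(s['eef_rot']).as_matrix()[:,1]; return np.degrees(np.arctan2(y[1],y[0]))
E
python3 - <<'E'
from h import *
s,im=grab('wrist','w1.png'); print(s['eef_pos'],yaw(s),s['q'].round(2) if hasattr(s['q'],'round') else s['q'])
c,a,_=wobj(s,im,(0,0,140),(179,60,255),.018,(.381,-.288),.04)
print(toolshift(s,[c[0]-s['eef_pos'][0],c[1]-s['eef_pos'][1],0]))
E
```

```text
time: 1.87
eef_pos: [0.427, 0.0367, 0.2825]
eef_rot: [0.032, 0.999, 0.0, -0.0]
contact_force: [0.2, -0.1, 0.3]
finger_gap: 1.003
finger_force: 0.0
time: 2.7
eef_pos: [0.3799, -0.289, 0.2827]
eef_rot: [0.032, 0.999, 0.0, 0.0]
contact_force: [1.5, -0.6, 0.0]
finger_gap: 1.001
finger_force: 0.0
time: 3.53
eef_pos: [0.3811, -0.2875, 0.2032]
eef_rot: [0.032, 0.999, -0.0, 0.001]
contact_force: [-0.2, 0.3, 0.1]
finger_gap: 1.004
finger_force: 0.0
[ 0.38106623 -0.28752738  0.20322242] 86.3523245761103 [-0.35 -0.03  0.9   1.9   0.02  1.26  2.05]
c [ 378.3 -289.2] size [45.4 87.9] ang -4.0
[ 0.0026 -0.0019 -0.    ]
```

View pics/w1.png

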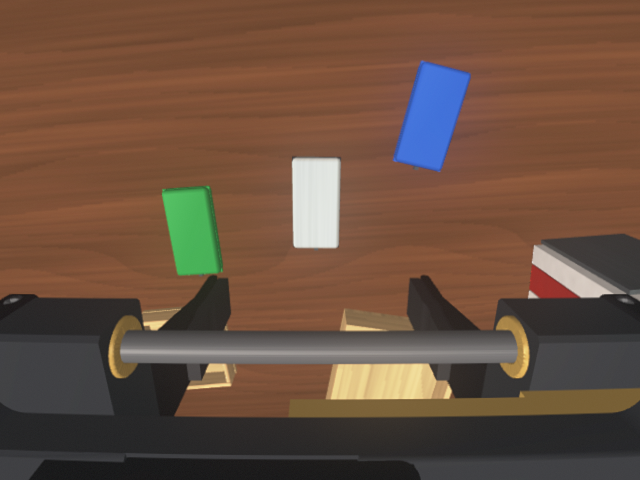

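The wrist view shows the silver drive at (316,203), whole and between the fingers, with green (192,230) and blue (432,116) clear of them. Descending and gripping.

```bash
python3 -m inch '[[0.087,[0.002,-0.0015,0.025],[0,0,0]],[0.087,[0,0,0.03],[0,0,0]],[0.087,[0,0,0.03],[0,0,0]],[0.087,[0,0,0.03],[0,0,0]],[0.087,[0,0,0.025],[0,0,0]],[0.087,[0,0,0.02],[0,0,0]],[0.087,[0,0,0.015],[0,0,0]],[0.087,[0,0,0.012],[0,0,0]],[0.087,[0,0,0.01],[0,0,0]],[0.087,[0,0,0],[0,0,0]]]'
python3 -m inch '[[0.03,[0,0,0],[0,0,0]],[0.03,[0,0,0],[0,0,0]],[0.03,[0,0,0],[0,0,0]],[0.03,[0,0,0],[0,0,0]],[0.03,[0,0,0],[0,0,0]],[0.03,[0,0,0],[0,0,0]],[0.03,[0,0,0],[0,0,0]],[0.03,[0,0,0],[0,0,0]],[0.03,[0,0,0],[0,0,0]],[0.03,[0,0,0],[0,0,0]]]' 20
```

```text
time: 4.42
eef_pos: [0.3778, -0.2882, 0.0041]
eef_rot: [0.032, 0.999, 0.0, -0.001]
contact_force: [-0.1, 1.1, -0.0]
finger_gap: 1.001
finger_force: 0.0
time: 5.25
eef_pos: [0.3787, -0.2888, 0.0057]
eef_rot: [0.032, 0.999, 0.0, 0.0]
contact_force: [-0.2, 0.4, 4.2]
finger_gap: 0.524
finger_force: 20.0
```

```bash
python3 -m inch '[[0.03,[0,0,-0.01],[0,0,0]],[0.03,[0,0,-0.02],[0,0,0]],[0.03,[0,0,-0.03],[0,0,0]],[0.03,[0,0,-0.03],[0,0,0]],[0.03,[0,0,-0.03],[0,0,0]],[0.03,[-0.0263,0.0103,-0.01],[0,0,0]],[0.03,[-0.0263,0.0103,0],[0,0,0]],[0.03,[-0.0263,0.0103,0],[0,0,0]],[0.03,[-0.0263,0.0103,0],[0,0,0]],[0.03,[-0.0263,0.0103,0],[0,0,0]]]'
python3 -m inch '[[0.03,[-0.0263,0.0103,0],[0,0,0]],[0.03,[-0.0263,0.0103,0],[0,0,0]],[0.03,[-0.0263,0.0103,0],[0,0,0]],[0.03,[0,0,0],[0,0,0.078]],[0.03,[0,0,0],[0,0,0.078]],[0.03,[0,0,0],[0,0,0]],[0.03,[0,0,0],[0,0,0]],[0.03,[0,0,0],[0,0,0]],[0.03,[0,0,0],[0,0,0]],[0.03,[0,0,0],[0,0,0]]]'
python3 - <<'E'
from h import *
grab('wrist','w2.png'); s,im=grab('top'); t=im[170:350,330:560,::-1]
w=cv2.imread('pics/w2.png')
cv2.imwrite('pics/c2.png',np.hstack([cv2.resize(w,(480,360)),cv2.resize(t,(320,360))])); print(s['eef_pos'],yaw(s),s['finger_gap'])
E
```

```text
time: 6.08
eef_pos: [0.5141, -0.2449, 0.1359]
eef_rot: [0.032, 0.999, 0.0, -0.0]
contact_force: [0.4, 0.3, -1.0]
finger_gap: 0.524
finger_force: 20.0
time: 6.92
eef_pos: [0.5936, -0.22, 0.1357]
eef_rot: [0.109, 0.994, 0.0, 0.0]
contact_force: [0.0, 0.2, -0.9]
finger_gap: 0.523
finger_force: 20.0
[ 0.59366756 -0.21997998  0.13570448] 77.4397459936938 0.528447895453241
```

View pics/c2.png

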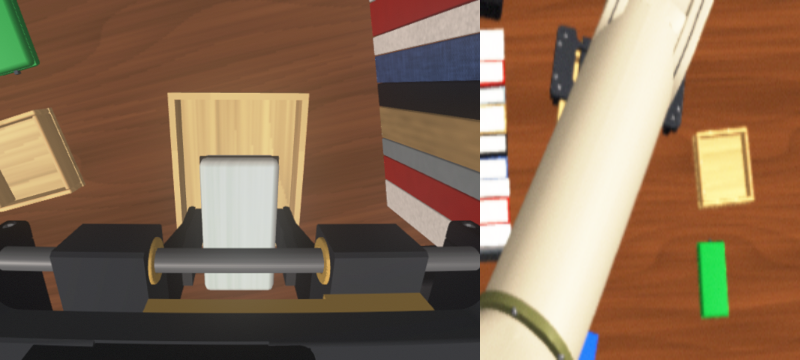

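The wrist view shows the drive (about (239,205) in the left half) in line with and over the box (238,160), with clearance on both sides. Lowering it.

```bash
python3 -m inch '[[0.03,[0,0,0.02],[0,0,0]],[0.03,[0,0,0.025],[0,0,0]],[0.03,[0,0,0.025],[0,0,0]],[0.03,[0,0,0.02],[0,0,0]],[0.03,[0,0,0.012],[0,0,0]],[0.03,[0,0,0.008],[0,0,0]],[0.03,[0,0,0.005],[0,0,0]],[0.03,[0,0,0.004],[0,0,0]],[0.03,[0,0,0],[0,0,0]],[0.03,[0,0,0],[0,0,0]]]'
python3 -m inch '[[0.03,[0,0,0.001],[0,0,0]],[0.03,[0,0,0.001],[0,0,0]],[0.03,[0,0,0.001],[0,0,0]],[0.03,[0,0,0.001],[0,0,0]],[0.03,[0,0,0.001],[0,0,0]],[0.03,[0,0,0],[0,0,0]],[0.03,[0,0,0],[0,0,0]],[0.03,[0,0,0],[0,0,0]],[0.03,[0,0,0],[0,0,0]],[0.03,[0,0,0],[0,0,0]]]' 6
```

```text
time: 7.85
eef_pos: [0.5942, -0.2201, 0.0172]
eef_rot: [0.11, 0.994, -0.0, 0.0]
contact_force: [-0.7, -0.6, -1.0]
finger_gap: 0.528
finger_force: 20.0
time: 8.68
eef_pos: [0.5939, -0.2199, 0.0116]
eef_rot: [0.11, 0.994, 0.0, 0.0]
contact_force: [0.3, 0.5, 0.3]
finger_gap: 0.528
finger_force: 6.0
```

```bash
python3 -m inch '[[0.03,[0,0,0.0005],[0,0,0]],[0.03,[0,0,0],[0,0,0]],[0.06,[0,0,0],[0,0,0]],[0.06,[0,0,0],[0,0,0]],[0.06,[0,0,0],[0,0,0]],[0.06,[0,0,0],[0,0,0]],[0.06,[0,0,0],[0,0,0]],[0.06,[0,0,0],[0,0,0]],[0.06,[0,0,0],[0,0,0]],[0.06,[0,0,0],[0,0,0]]]'
python3 -m inch '[[0.06,[0,0,-0.005],[0,0,0]],[0.06,[0,0,-0.01],[0,0,0]],[0.06,[0,0,-0.02],[0,0,0]],[0.06,[0,0,-0.02],[0,0,0]],[0.06,[0,0,-0.03],[0,0,0]],[0.06,[0,0,-0.035],[0,0,0]],[0.06,[0,0,-0.035],[0,0,0]],[0.06,[0,0,-0.035],[0,0,0]],[0.06,[0,0,-0.03],[0,0,0]],[0.06,[0,0,0],[0,0,0]]]'
python3 - <<'E'
from h import *
s,im=grab('wrist','w3.png'); print(s['eef_pos'],yaw(s))
wobj(s,im,(0,0,140),(179,40,255),.023,(.59,-.22),.06)
E
```

```text
time: 9.52
eef_pos: [0.5938, -0.2199, 0.011]
eef_rot: [0.11, 0.994, 0.0, -0.0]
contact_force: [0.5, 0.2, -0.3]
finger_gap: 0.69
finger_force: 0.0
time: 10.35
eef_pos: [0.5957, -0.2217, 0.2386]
eef_rot: [0.11, 0.994, -0.001, 0.005]
contact_force: [-0.1, -0.6, -0.5]
finger_gap: 0.69
finger_force: 0.0
[ 0.59565648 -0.2217134   0.2385644 ] 77.36175401043168
c [ 593.5 -218.9] size [44.6 87.9] ang -12.4
```

View pics/w3.png

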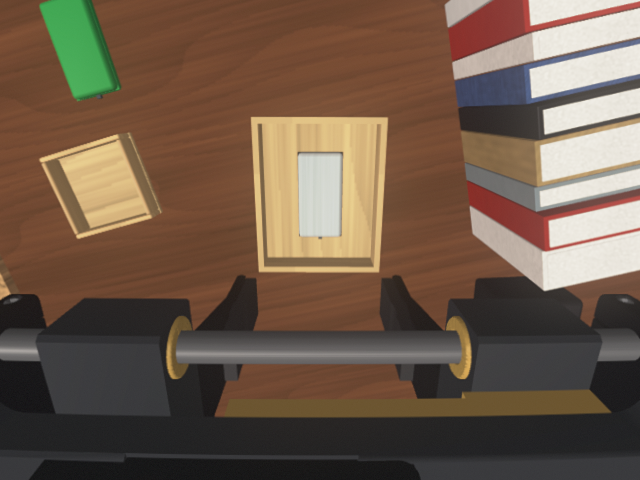

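The drive lies flat at (320,194), well inside the box (319,195), and the fingers are free of it. I re-measure the box rim from here, then go over the books to the lid.

```bash
python3 - <<'E'
from h import *
s,im=grab('wrist'); print(s['time'])
wobj(s,im,(12,30,150),(35,160,255),.034,(.594,-.22),.04)
E
python3 -m inch '[[0.06,[0,0,-0.01],[0,0,0]],[0.06,[0.0085,0.0334,0],[0,0,0]],[0.06,[0.0085,0.0334,0],[0,0,0]],[0.06,[0.0085,0.0334,0],[0,0,0]],[0.06,[0.0085,0.0334,0],[0,0,0]],[0.06,[0.0085,0.0334,0],[0,0,0]],[0.06,[0.0085,0.0334,0],[0,0,0]],[0.06,[0.0085,0.0334,0],[0,0,0]],[0.06,[0.0085,0.0334,0],[0,0,0]],[0.06,[0.0085,0.0334,0],[0,0,0]]]'
python3 -m inch '[[0.06,[0.0085,0.0334,0],[0,0,0]],[0.06,[0.0085,0.0334,0],[0,0,0]],[0.06,[0.0085,0.0334,0],[0,0,0]],[0.06,[0.0085,0.0334,0],[0,0,0]],[0.06,[0.0085,0.0334,0],[0,0,0]],[0.06,[0,0,0],[0,0,0.085]],[0.06,[0,0,0],[0,0,0]],[0.06,[0,0,0],[0,0,0]],[0.06,[0,0,0],[0,0,0]],[0.06,[0,0,0],[0,0,0]]]'
python3 - <<'E'
from h import *
s,im=grab('wrist','w4.png'); print(s['eef_pos'],yaw(s))
wobj(s,im,(18,30,140),(35,170,255),.012,(.583,.262),.04)
r=wobj(s,im,(5,150,150),(20,255,255),.048,(.583,.262),.04)
E
```

```text
10.4
c [ 594.  -219.9] size [130.6 160. ] ang -12.6
time: 11.28
eef_pos: [0.5839, 0.0917, 0.2407]
eef_rot: [0.11, 0.994, -0.0, -0.001]
contact_force: [0.1, -1.3, 0.2]
finger_gap: 0.692
finger_force: 0.0
time: 12.12
eef_pos: [0.5799, 0.2608, 0.2412]
eef_rot: [0.152, 0.988, -0.0, 0.0]
contact_force: [-0.1, 0.5, -0.6]
finger_gap: 0.692
finger_force: 0.0
[0.57993297 0.26076481 0.24121831] 72.49894104567682
c [581.7 262.9] size [128.3 157.2] ang -17.3
```

View pics/w4.png

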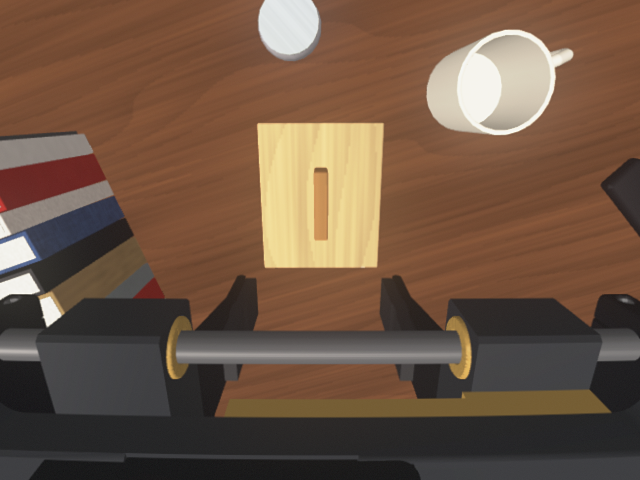

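The wrist view shows the lid (320,196) with its handle (320,205) centred between the fingers; tin (289,25), mug (490,95) and books (60,220) are clear. Descending on the handle.

```bash
python3 -m inch '[[0.06,[-0.0018,0.0027,0.02],[0,0,0]],[0.06,[0,0,0.03],[0,0,0]],[0.06,[0,0,0.035],[0,0,0]],[0.06,[0,0,0.035],[0,0,0]],[0.06,[0,0,0.035],[0,0,0]],[0.06,[0,0,0.025],[0,0,0]],[0.06,[0,0,0.02],[0,0,0]],[0.06,[0,0,0.012],[0,0,0]],[0.06,[0,0,0.008],[0,0,0]],[0.06,[0,0,0],[0,0,0]]]'
python3 -m inch '[[0.06,[0,0,0.002],[0,0,0]],[0.06,[0,0,0],[0,0,0]],[0,[0,0,0],[0,0,0]],[0,[0,0,0],[0,0,0]],[0,[0,0,0],[0,0,0]],[0,[0,0,0],[0,0,0]],[0,[0,0,0],[0,0,0]],[0,[0,0,0],[0,0,0]],[0,[0,0,0],[0,0,0]],[0,[0,0,0],[0,0,0]]]' 40
python3 -m inch '[[0,[0,0,0],[0,0,0]],[0,[0,0,0],[0,0,0]],[0,[0,0,0],[0,0,0]],[0,[0,0,0],[0,0,0]],[0,[0,0,0],[0,0,0]],[0,[0,0,0],[0,0,0]],[0,[0,0,0],[0,0,0]],[0,[0,0,-0.005],[0,0,0]],[0,[0,0,-0.01],[0,0,0]],[0,[0,0,-0.01],[0,0,0]]]'
```

```text
time: 13.0
eef_pos: [0.5818, 0.2639, 0.0201]
eef_rot: [0.152, 0.988, -0.0, -0.001]
contact_force: [0.2, 0.6, -0.7]
finger_gap: 0.687
finger_force: 0.0
time: 13.83
eef_pos: [0.5821, 0.2642, 0.019]
eef_rot: [0.152, 0.988, -0.0, -0.0]
contact_force: [-1.2, -1.2, 1.5]
finger_gap: 0.165
finger_force: 0.8
time: 14.67
eef_pos: [0.582, 0.2646, 0.0448]
eef_rot: [0.152, 0.988, -0.0, -0.0]
contact_force: [-0.3, -0.2, -2.6]
finger_gap: 0.157
finger_force: 40.0
```

Gripped (13.7 mm, 40 N). Lifting, then checking the lid in the hand.

```bash
python3 -m inch '[[0,[0,0,-0.015],[0,0,0]],[0,[0,0,-0.02],[0,0,0]],[0,[0,0,-0.025],[0,0,0]],[0,[0,0,-0.025],[0,0,0]],[0,[0,0,-0.025],[0,0,0]],[0,[0,0,-0.025],[0,0,0]],[0,[0,0,-0.02],[0,0,0]],[0,[0,0,-0.015],[0,0,0]],[0,[0,0,-0.01],[0,0,0]],[0,[0,0,0],[0,0,0]]]'
cat > lidm.py <<'E'
from h import *
s,im=grab('wrist','lid.png'); print(s['eef_pos'],yaw(s),s['finger_gap'])
p=np.array(s['eef_pos'])
r=wobj(s,im,(18,30,120),(35,190,255),p[2]-.007,p[:2],.08)
print(s['time'])
E
python3 lidm.py; cp pics/lid.png pics/w5.png
```

```text
time: 15.5
eef_pos: [0.5831, 0.2646, 0.2273]
eef_rot: [0.152, 0.988, 0.001, 0.002]
contact_force: [0.6, 0.8, -2.0]
finger_gap: 0.161
finger_force: 40.0
[0.58313427 0.26456007 0.2273051 ] 72.52423258941738 0.16146557029262143
c [549.9 275.7] size [128.1  86. ] ang 72.6
15.5
```

View pics/w5.png

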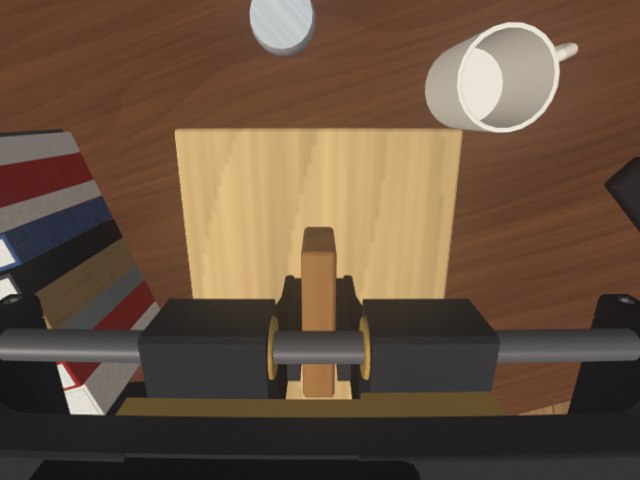

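The lid hangs level, its near edge from (177,129) to (462,129), handle (319,310) square in the fingers.

```bash
cat > edge.py <<'E'
from h import *
s,im=grab('wrist'); p=np.array(s['eef_pos']); T=Ro.from_quat(s['eef_rot'])
hsv=cv2.cvtColor(im,cv2.COLOR_RGB2HSV); m=cv2.inRange(hsv,(15,30,120),(35,190,255)); m[290:]=0
n,L,st,_=cv2.connectedComponentsWithStats(m); k=L[200,280]; m=(L==k)
us=np.arange(200,440,4); v=np.array([np.flatnonzero(m[:,u])[0] for u in us])
w=T.inv().apply(plane('wrist',np.c_[us,v].astype(float),p[2]-.007,s)-p)
vs=np.arange(145,285,5); l=np.array([np.flatnonzero(m[r])[[0,-1]] for r in vs])
a=[T.inv().apply(plane('wrist',np.c_[l[:,i],vs].astype(float),p[2]-.007,s)-p) for i in(0,1)]
print('front edge tool x',np.median(w[:,0]),'slope',np.polyfit(w[:,1],w[:,0],1)[0])
print('sides',[(np.median(q[:,1]).round(4),np.polyfit(q[:,0],q[:,1],1)[0].round(3)) for q in a])
E
python3 edge.py
python3 -m inch '[[0,[-0.004,-0.012,0],[0,0,0]],[0,[-0.0075,-0.022,0],[0,0,0]],[0,[-0.0112,-0.0328,0],[0,0,0]],[0,[-0.0112,-0.0328,0],[0,0,0]],[0,[-0.0112,-0.0328,0],[0,0,0]],[0,[-0.0112,-0.0328,0],[0,0,0]],[0,[-0.0112,-0.0328,0],[0,0,0]],[0,[-0.0112,-0.0328,0],[0,0,0]],[0,[-0.0112,-0.0328,0],[0,0,0]],[0,[-0.0112,-0.0328,0],[0,0,0]]]'
python3 -m inch '[[0,[-0.0112,-0.0328,0],[0,0,0]],[0,[-0.0112,-0.0328,0],[0,0,0]],[0,[-0.0112,-0.0328,0],[0,0,0]],[0,[-0.0112,-0.0328,0],[0,0,0]],[0,[-0.0075,-0.022,0],[0,0,0]],[0,[-0.004,-0.012,0],[0,0,-0.042]],[0,[0,0,0],[0,0,-0.043]],[0,[0,0,0],[0,0,0]],[0,[0,0,0],[0,0,0]],[0,[0,0,0],[0,0,0]]]'
python3 edge.py
python3 - <<'E'
from h import *
s=sensors.state();print(s['eef_pos'],yaw(s),toolshift(s,[.594-s['eef_pos'][0],-.220-s['eef_pos'][1],0]))
E
```

```text
front edge tool x 0.07888187114657479 slope 0.06493035294752739
sides [(np.float64(-0.0634), np.float64(0.001)), (np.float64(0.0648), np.float64(-0.006))]
time: 16.43
eef_pos: [0.5884, -0.0513, 0.2231]
eef_rot: [0.152, 0.988, -0.0, -0.001]
contact_force: [1.1, 0.3, -2.2]
finger_gap: 0.16
finger_force: 40.0
time: 17.27
eef_pos: [0.5935, -0.2227, 0.2235]
eef_rot: [0.11, 0.994, 0.0, -0.0]
contact_force: [0.9, -0.3, -1.8]
finger_gap: 0.155
finger_force: 40.0
front edge tool x 0.0813828980133488 slope 0.000965299886476813
sides [(np.float64(-0.0634), np.float64(-0.002)), (np.float64(0.0649), np.float64(-0.002))]
[ 0.59362607 -0.22253846  0.22358595] 77.39249784934199 [0.0002 0.0026 0.    ]
```

```bash
python3 -m inch '[[0,[-0.0007,0.002,0.015],[0,0,0]],[0,[0,0,0.02],[0,0,0]],[0,[0,0,0.025],[0,0,0]],[0,[0,0,0.025],[0,0,0]],[0,[0,0,0.02],[0,0,0]],[0,[0,0,0.015],[0,0,0]],[0,[0,0,0.01],[0,0,0]],[0,[0,0,0.008],[0,0,0]],[0,[0,0,0],[0,0,0]],[0,[0,0,0],[0,0,0]]]'
python3 edge.py
python3 - <<'E'
from h import *
s,im=grab('scene');print(s['eef_pos'],yaw(s),s['time'])
s2,w=grab('wrist')
cv2.imwrite('pics/f1.png',np.hstack([cv2.resize(im[220:400,180:420,::-1],(480,360)),cv2.resize(w[:,:,::-1],(320,240)).repeat(1,0) if 0 else cv2.copyMakeBorder(cv2.resize(w[:,:,::-1],(320,240)),0,120,0,0,0)]))
E
```

```text
time: 18.15
eef_pos: [0.5951, -0.2213, 0.0864]
eef_rot: [0.11, 0.994, -0.0, 0.0]
contact_force: [-0.1, 0.4, -0.6]
finger_gap: 0.158
finger_force: 40.0
front edge tool x 0.08143678281385758 slope -0.002732214807807677
sides [(np.float64(-0.0634), np.float64(0.0)), (np.float64(0.0649), np.float64(-0.004))]
[ 0.59537801 -0.22149595  0.08688271] 77.40777229378642 18.2
```

View pics/f1.png

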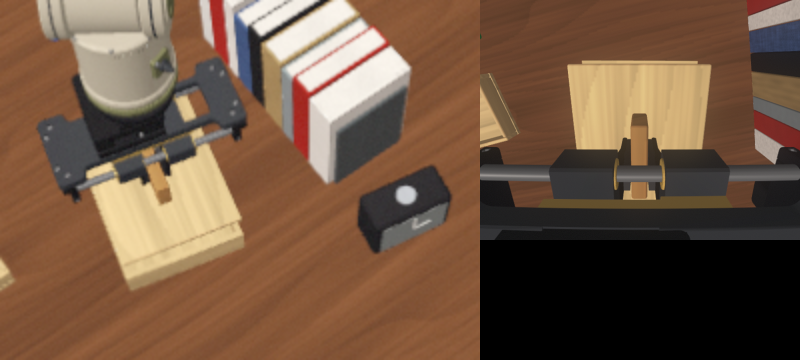

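The lid sits squarely over the box in both views; its centre is within 1 mm of the box's. Lowering the last 21 mm.

```bash
python3 -m inch '[[0,[0,0,0.005],[0,0,0]],[0,[0,0,0.005],[0,0,0]],[0,[0,0,0.004],[0,0,0]],[0,[0,0,0.003],[0,0,0]],[0,[0,0,0.002],[0,0,0]],[0,[0,0,0.001],[0,0,0]],[0,[0,0,0],[0,0,0]],[0,[0,0,0],[0,0,0]],[0,[0,0,0],[0,0,0]],[0,[0,0,0],[0,0,0]]]'
python3 -m inch '[[0,[0,0,0],[0,0,0]],[0,[0,0,0],[0,0,0]],[0,[0,0,0],[0,0,0]],[0,[0,0,0],[0,0,0]],[0,[0,0,0],[0,0,0]],[0,[0,0,0],[0,0,0]],[0,[0,0,0],[0,0,0]],[0,[0,0,0],[0,0,0]],[0,[0,0,0],[0,0,0]],[0,[0,0,0],[0,0,0]]]'
python3 edge.py
python3 - <<'E'
from h import *
s,im=grab('scene');print(s['eef_pos'],yaw(s))
cv2.imwrite('pics/f2.png',cv2.resize(im[260:380,200:320,::-1],(600,600)))
E
```

```text
time: 19.13
eef_pos: [0.595, -0.2214, 0.0662]
eef_rot: [0.11, 0.994, 0.0, 0.0]
contact_force: [0.5, 0.5, -1.6]
finger_gap: 0.157
finger_force: 40.0
time: 19.97
eef_pos: [0.5949, -0.2213, 0.066]
eef_rot: [0.11, 0.994, 0.0, 0.0]
contact_force: [-0.0, 0.4, -2.3]
finger_gap: 0.158
finger_force: 40.0
front edge tool x 0.08110042533545439 slope -0.0028592393674075393
sides [(np.float64(-0.0633), np.float64(-0.002)), (np.float64(0.0649), np.float64(-0.004))]
[ 0.59489171 -0.22135769  0.06601652] 77.40631203469155
```

View pics/f2.png

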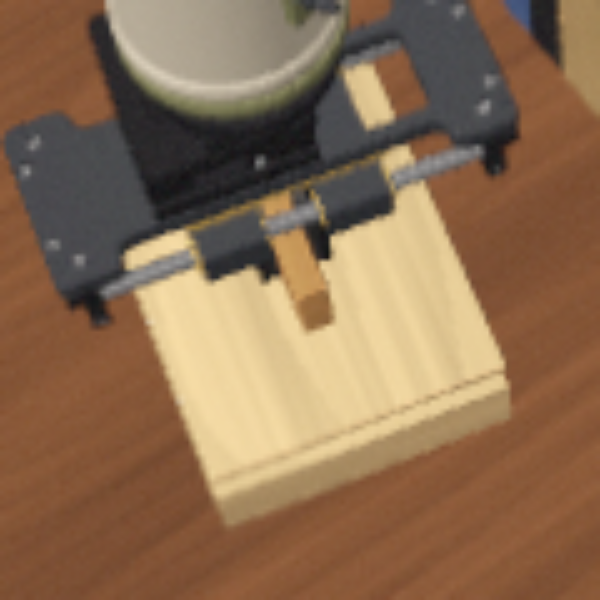

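The lid is level and square over the box (edge line from (220,485) to (505,375)), about 13 mm above the rim, still, with only its own weight on the wrist. Handing in.

```bash
python3 -c "
from workcell import ticket
print(ticket.hand_in())"
```

```text
the job is handed in; nothing more can be done
None
```

The job is handed in, with no verdict returned: the drive lies flat and released on the box floor, and the lid is held still by its handle, level and lined up with the box by my measurements, about 13 mm above the rim.

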